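# Sort left-hand and right-hand pack brackets into their bins

## Robot

A 6-joint arm with a two-finger parallel gripper is mounted at the origin on the work surface. World frame = base frame: x ahead of the robot, y to its left, z up, the work surface at z = 0. Lengths are in mm, angles in rad, forces in N, time in s.
With the tool pointing down it reaches from about 275 to 1000 mm from the base axis. Payload 8.4 kg.
Tool frame: the origin (TCP) lies at the centre of the arm's flange, where the gripper is bolted on; the fingertips stand 173 mm ahead of it and the grasp point (between the pads) lies 155 mm ahead of it; z points along the fingers, y is the direction in which the jaws open and shut (so a half turn about z gives the same grasp; the last joint's range is limited). The gripper opens to 85 mm and grips with 20 to 120 N. Pads are 22 mm wide; open, the fingers measure 114 mm over their backs; the gripper's body (76 mm by 85 mm) begins 54 mm behind the grasp point. The pads swing forward as they close: fully open they stand 13 mm farther back than shut.
Start: joints at [-1.136, 0.353, 1.633, -0, 1.155, -0.002], TCP at [264.401, -566.323, 404.681] pointing down, gripper open.
Joint ranges: [-2.63, 2.63], [-0.92, 2.1], [0.06, 2.66], [-1.3, 4.44], [0, 2.69], [-3.02, 3.02]. Speed limits (rad/s): [2.22, 2.22, 2.79, 3.14, 3.14, 3.14].

## Interface

Orientations are given as [roll, pitch, yaw] about the fixed x, y, z axes, in that order (R = Rz(yaw) Ry(pitch) Rx(roll)).
In Python, from rig import sense, grab_frame, camera_model, sign_off gives the robot as it stands. The module is installed in compiled form; this text tells all that it offers.
- The arm moves only by the tool step_arm, never from a script. Its argument "commands" is a list of rows, each a list of 3 entries, a list of its own where there are three numbers: the shift along the tool's x, y, z in mm, then the turn about the tool's z in rad, then the opening, from 0 (shut) to 1 (fully open). A call has 1 to 20 rows; each row shifts and turns the pose as measured when the row begins, along the tool's axes as they then stand; what a row does not reach is not made up. A row lasts 1/8 s, in which the tool goes at most 62.5 mm and 10.7 degrees, less where a joint would pass 70% of its speed; a pose out of reach is approached as far as the arm can. A call with a gripper value outside its range is refused whole. The fingers move at their own pace and stop on an object; "force" is the grip in N (left out, the last holds). Time passes only in rows, so rows that do not move let the fingers close. It gives the time, the measured TCP pose, the force and the opening at its end, in the units of the state.
- sense(): the state, without advancing time (a new reading comes with each control period).
- grab_frame(name): name is "scene" or "side" or "wrist"; returns the picture (384x512x3 uint8, blue, green, red); there is no depth.
- camera_model(name): a dict with "fx", "fy", "cx", "cy" (pixels), "R" (3x3) and "t" (3): a world point X has camera coordinates R X + t. Camera axes: x right, y down, z forward; pixel columns grow to the right and rows downward; lengths in mm; the calibration is good to about 2 mm. A picture is of the moment at which its call begins: read the wrist's pose just before it. camera_model takes no time and is no camera call; for the wrist camera it gives the pose at the moment of the call.
- sign_off(): hands the job in, once; it reports no verdict.
The state is a dict: "clock": time; "qpos": joint angles; "qvel": joint speeds; "joint_efforts": joint torques, N m; "eef_pos": TCP position; "tcp_rot": TCP orientation; "contact_force": force on the tool from outside, world axes, zero at the start; "wrist_torque": the same for the moment, N m; "opening": opening from 0.0 (shut) to 1.0 (fully open).
Only numpy, scipy, OpenCV 4.12 (cv2) and the standard library are available. Lean on these libraries where they do the work, as an engineer would, in place of code of your own. Each camera call takes 0.05 s, during which the arm holds its last target. There are 200 camera calls.

## Task

Two corner brackets for battery packs, one left-hand and one right-hand, are loose on the bench. Put each into the bin whose fixed sample bracket has the same hand, standing on its foot on the bin's floor.

Things in the scene. Friction and masses are not known exactly. Their poses are not given: they have to be found in the camera images.
- left_bracket: Loose purple left-hand bracket, about 80 g: upright wall 70 long, 10 thick, 45 mm high (grip its faces from above), 6 mm foot plate to 41 mm in front of the wall's mid-plane, ONE full-height cheek 6 mm thick at the wall's left end (+y) seen from behind the wall. Origin: under the wall's centre, at bench level; x out over the foot, y along the wall. A bracket with cheeks at BOTH ends is not it.
- right_bracket: Loose purple right-hand bracket, about 80 g: upright wall 70 long, 10 thick, 45 mm high (grip its faces from above), 6 mm foot plate to 41 mm in front of the wall's mid-plane, ONE full-height cheek 6 mm thick at the wall's right end (-y) seen from behind the wall. Origin: under the wall's centre, at bench level; x out over the foot, y along the wall. Mirror image of the left one.
- left_bin: Grey bin for left-hand brackets, fixed: open box 150 x 150 x 40 mm, walls and floor 4 mm. Origin: under its centre, at bench level; x away from the robot. Behind its far (+x) wall stands its fixed sample, a left-hand bracket 98 mm from the origin, foot to +x, 49 mm high over the bench. Only the samples tell the bins apart; they may change places.
- right_bin: Grey bin for right-hand brackets, fixed: open box 150 x 150 x 40 mm, walls and floor 4 mm. Origin: under its centre, at bench level; x away from the robot. Behind its far (+x) wall stands its fixed sample, a right-hand bracket 98 mm from the origin, foot to +x, 49 mm high over the bench. Otherwise like the left-hand bin.
Not all that is in view belongs to the job. What is shaped like the right_bracket but orange, red or white is not meant.

How it is judged:
By the outcome, as a careful person would: the job done as asked, in the order asked, and still so for the second after the job is handed in, with the robot touching nothing.
It also fails if it takes over 51 s, if anything falls off the work surface, if the arm or the gripper's body presses on something with over 40 N, if the wrist force passes 120 N, or if a joint passes its speed limit or range.

## Working session

There is one attempt and no reset: what is moved stays moved. The work goes in short steps, Python scripts to look and compute and a tool call to move; the robot and the scene stay as the last step left them, time stands still between calls to the robot, and variables do not carry over. Pictures are saved under pics/ and viewed, about 8 in all and at most 12, crops included, and the job is handed in when it is done.

Besides the shell and the picture viewer there is one more tool, called after ">>>" by a JSON object that holds its "op" and its "data". step_arm: Moves the arm, as the interface text tells. Its arguments: {"type":"object","properties":{"commands":{"type":"array","items":{"type":"array"}},"force":{"type":"number"}},"required":["commands"]}

```bash
mkdir -p pics; cat > h.py <<'E'
import numpy as np,cv2,json
from rig import sense,grab_frame,camera_model,sign_off
def ray(m,u,v,z):
    R=np.array(m["R"]);t=np.array(m["t"]);C=-R.T@t
    d=R.T@np.array([(u-m["cx"])/m["fx"],(v-m["cy"])/m["fy"],1]);return C+d*(z-C[2])/d[2]
def proj(m,X):
    p=np.array(m["R"])@np.array(X,float)+np.array(m["t"]);return p[0]/p[2]*m["fx"]+m["cx"],p[1]/p[2]*m["fy"]+m["cy"]
E
python3 - <<'E'
from h import *
for n in("scene","side"):
    m=camera_model(n);f=grab_frame(n);cv2.imwrite(f"pics/{n}.png",f)
    cv2.imwrite(f"pics/{n}_b.png",cv2.resize(f,(768,576),interpolation=cv2.INTER_CUBIC))
    json.dump({k:np.array(v).tolist() for k,v in m.items()},open(n+".json","w"))
    print(n,-np.array(m["R"]).T@np.array(m["t"]))
s=sense();print(s["clock"],s["eef_pos"],s["tcp_rot"])
E
```

```text
scene [1038.82558394 -296.41539849  443.6306919 ]
side [191.87051958 971.68209811 742.78392455]
0.1 [ 264.30750175 -566.12191118  404.00827429] [-3.14029875e+00 -1.09281844e-05  4.36814243e-01]
```

View pics/scene_b.png

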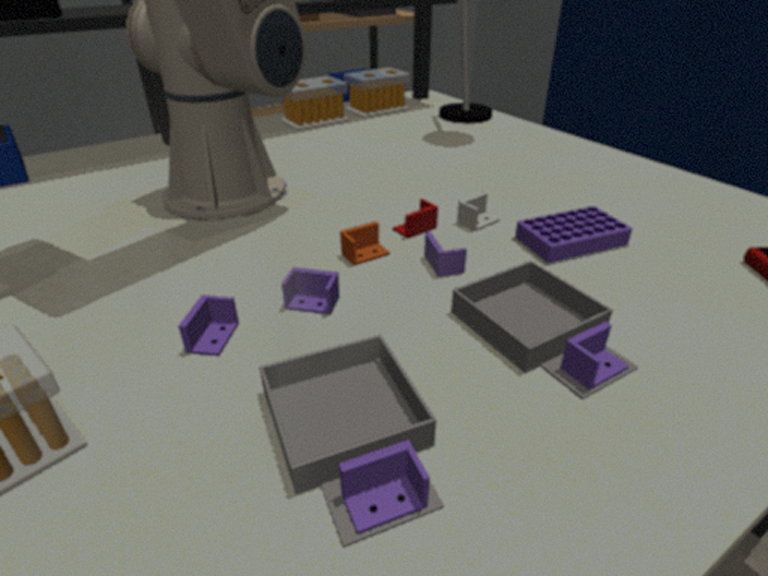

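View pics/side_b.png

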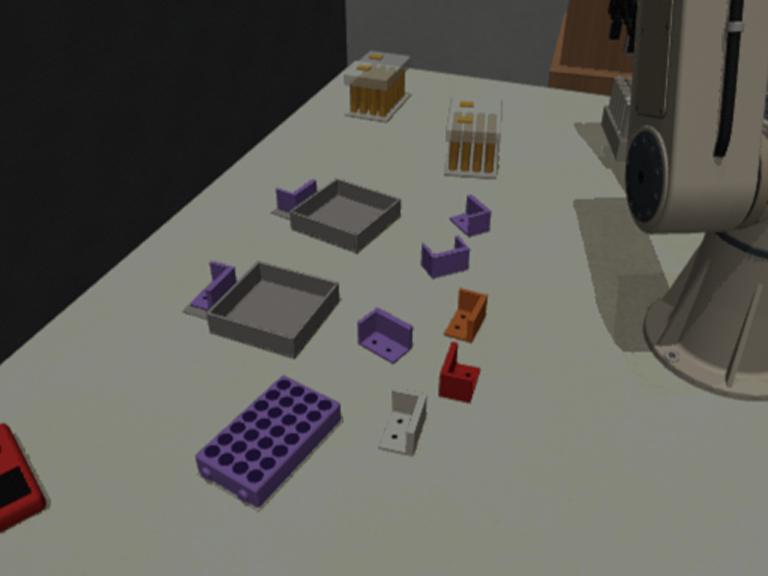

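```bash
python3 - <<'E'
import cv2,numpy as np
s=cv2.imread("pics/scene.png");d=cv2.imread("pics/side.png")
def c(f,u,v,w=64,h=48):return cv2.resize(f[v-h//2:v+h//2,u-w//2:u+w//2],(400,300),interpolation=cv2.INTER_CUBIC)
cv2.imwrite("pics/crop1.png",np.vstack([np.hstack([c(s,140,216),c(s,297,169)]),np.hstack([c(d,313,144),c(d,257,222)])]))
cv2.imwrite("pics/crop2.png",np.vstack([np.hstack([c(s,207,193),c(s,400,237)]),np.hstack([c(d,297,171),c(s,258,326,96,72)])]))
E
```

```text
(no output)
```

View pics/crop1.png

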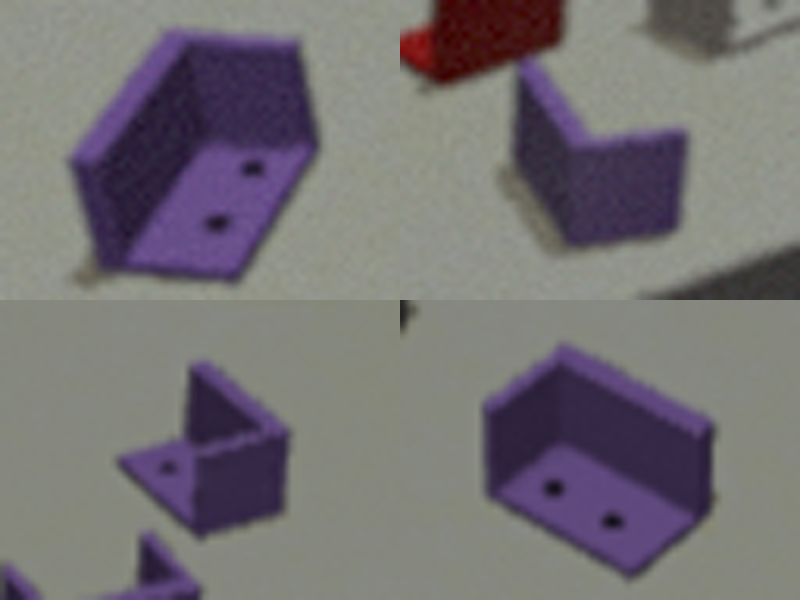

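View pics/crop2.png

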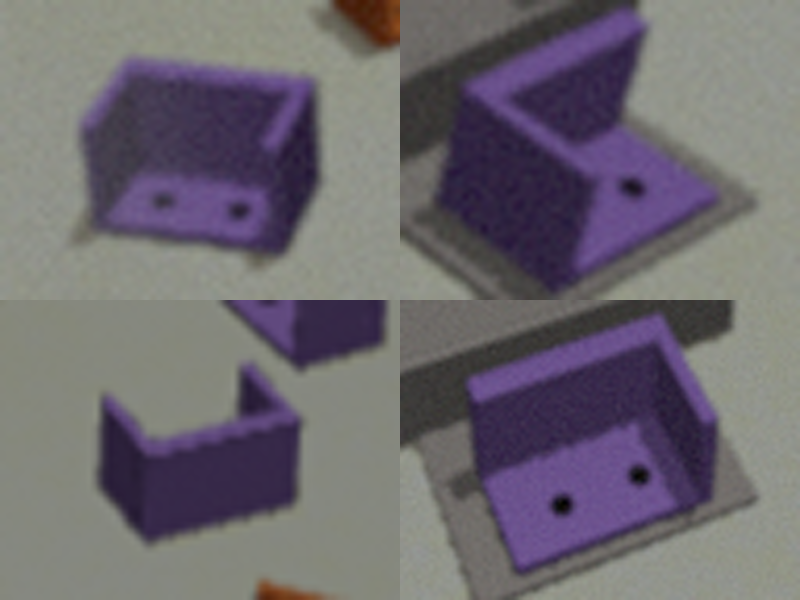

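```bash
cat > fit.py <<'E'
from h import *
from scipy.optimize import least_squares
M={n:json.load(open(n+".json")) for n in("scene","side")}
def fit(obs,x0):
    def res(p):
        c,s=np.cos(p[2]),np.sin(p[2]);r=[]
        for cam,X,uv in obs:
            q=proj(M[cam],[p[0]+c*X[0]-s*X[1],p[1]+s*X[0]+c*X[1],X[2]]);r+=[q[0]-uv[0],q[1]-uv[1]]
        return r
    best=min((least_squares(res,[*x0,y],loss="soft_l1") for y in(0,1.57,3.14,-1.57)),key=lambda b:b.cost)
    return best.x,np.round(res(best.x),1).reshape(-1,2).tolist()
def cr(cam,ou,ov,su,sv,L):return [(cam,X,(ou+(u-su)/6.25,ov+(v-sv)/6.25)) for X,(u,v) in L]
A=cr("scene",108,192,0,0,[((-5,35,45),(170,33)),((-5,-35,45),(72,160)),((41,35,45),(298,40)),((41,35,0),(318,150)),((41,-35,0),(238,278)),((5,-35,45),(92,165))])+\
  cr("side",281,120,0,300,[((41,35,45),(195,450)),((41,35,0),(200,537)),((-5,35,45),(288,430)),((-5,35,0),(285,515)),((-5,-35,45),(205,360))])
C=cr("scene",265,145,400,0,[((-5,-35,45),(580,143)),((-5,-35,0),(567,245)),((41,-35,45),(685,130)),((41,-35,0),(680,232)),((-5,35,45),(518,63))])+\
  cr("side",225,198,400,300,[((41,-35,45),(485,405)),((-5,-35,45),(563,345)),((-5,35,45),(713,428)),((41,35,0),(632,577)),((41,-35,0),(490,495)),((-5,35,0),(713,515))])
def bn(sc,sd):
    K=[(-75,-75,40),(-75,75,40),(75,75,40),(75,-75,40)]
    return [("scene",X,(u/1.5,v/1.5)) for X,(u,v) in zip(K,sc)]+[("side",X,(u/1.5,v/1.5)) for X,(u,v) in zip(K,sd)]
L=bn([(262,375),(380,340),(433,418),(297,470)],[(400,206),(358,236),(292,210),(340,181)])
R=bn([(453,290),(533,264),(609,310),(527,353)],[(338,292),(293,338),(210,308),(262,264)])
E
python3 - <<'E'
from fit import *
for n,o,x0 in(("A",A,(500,-300)),("C",C,(450,0)),("L",L,(650,-200)),("R",R,(650,50))):
    p,r=fit(o,x0);print(n,p.round(3),r)
E
```

```text
A [ 446.716 -195.9      0.838] [[-1.2, -1.2], [-1.5, -0.5], [0.1, -0.6], [0.5, -0.5], [-0.1, 1.1], [0.4, -0.8], [0.6, 0.4], [-1.3, 0.3], [-0.1, -0.5], [-1.0, -0.3], [-0.6, -0.6]]
C [478.553 177.636 -17.611] [[-1.3, 0.2], [-0.3, 0.3], [0.4, -0.4], [-0.4, -0.3], [-1.2, -0.7], [-0.9, 0.0], [-0.0, -0.4], [0.2, -0.9], [-0.2, 1.3], [-1.3, 0.8], [-0.2, 0.4]]
L [ 6.78965e+02 -1.07769e+02 -1.82000e-01] [[-2.5, -5.3], [-0.4, -4.5], [3.1, 0.0], [-2.1, -0.8], [-0.4, -5.5], [-1.2, -0.8], [-3.0, 1.0], [-4.2, -2.1]]
R [ 6.72079e+02  1.85891e+02 -6.40000e-02] [[-1.7, -0.8], [-1.8, -2.3], [1.5, 0.7], [-0.7, -2.5], [0.6, -7.0], [-1.1, -0.1], [-3.3, 2.0], [-2.3, -3.2]]
```

```bash
python3 - <<'E'
from fit import *
for o in(L,R):
    for cam,X,uv in o: print(cam,X,ray(M[cam],*uv,40).round(0)[:2])
s=cv2.imread("pics/scene.png");d=cv2.imread("pics/side.png")
def c(f,u,v):return cv2.resize(f[v-48:v+48,u-64:u+64],(400,300),interpolation=cv2.INTER_CUBIC)
cv2.imwrite("pics/bins.png",np.vstack([np.hstack([c(s,232,272),c(s,354,209)]),np.hstack([c(d,231,143),c(d,183,205)])]))
E
```

```text
scene (-75, -75, 40) [ 606. -170.]
scene (-75, 75, 40) [630. -27.]
scene (75, 75, 40) [764. -51.]
scene (75, -75, 40) [ 742. -193.]
side (-75, -75, 40) [ 580. -140.]
side (-75, 75, 40) [614. -18.]
side (75, 75, 40) [761. -55.]
side (75, -75, 40) [ 722. -188.]
scene (-75, -75, 40) [597. 117.]
scene (-75, 75, 40) [611. 261.]
scene (75, 75, 40) [749. 256.]
scene (75, -75, 40) [748. 102.]
side (-75, -75, 40) [583. 142.]
side (-75, 75, 40) [600. 265.]
side (75, 75, 40) [749. 247.]
side (75, -75, 40) [730. 116.]
```

View pics/bins.png

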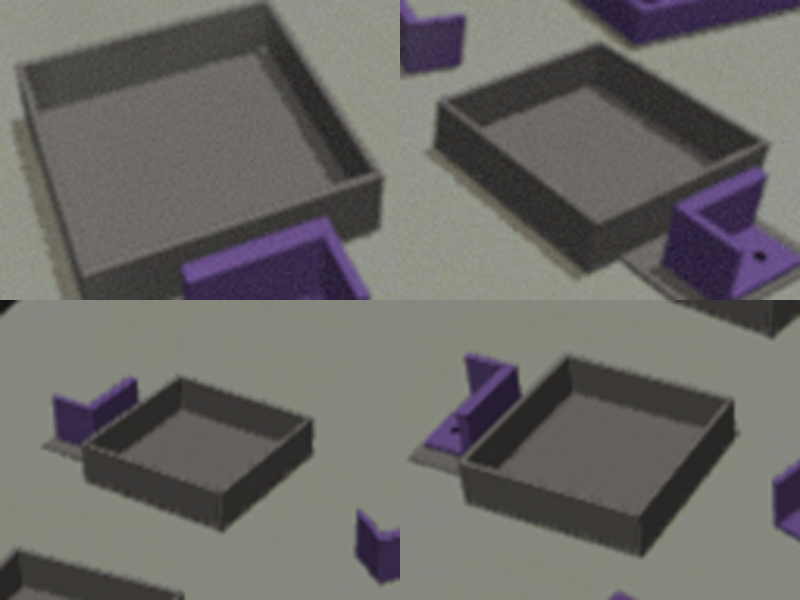

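```bash
python3 - <<'E'
from fit import *
K=[(-75,-75,40),(-75,75,40),(75,75,40),(75,-75,40)]
def g(cam,ou,ov,su,sv,P):return [(cam,X,(ou+(u-su)/3.125,ov+(v-sv)/3.125)) for X,(u,v) in zip(K,P)]
L=g("scene",168,224,0,0,[(18,65),(265,3),(382,177),(80,278)])+g("side",167,95,0,300,[(313,420),(222,492),(83,447),(180,377)])
R=g("scene",290,161,400,0,[(438,100),(600,42),(768,143),(592,228)])+g("side",119,157,400,300,[(735,400),(640,517),(462,462),(568,355)])
for o in(L,R): print(*fit(o,(680,0)))
E
```

```text
[ 6.78632863e+02 -1.09605585e+02 -2.01564580e-01] [[-2.0, -0.6], [0.3, -2.2], [0.1, -0.6], [-0.3, -0.5], [-0.4, -1.5], [-0.9, -0.1], [-1.6, -1.7], [-1.1, -1.5]]
[ 6.70550535e+02  1.88553147e+02 -5.63924987e-02] [[-1.5, -1.0], [-0.5, -1.4], [-0.1, -0.4], [-0.0, -2.0], [-0.3, -0.7], [-1.1, -0.3], [-2.1, -0.5], [-0.7, -1.0]]
```

>>> {"op": "step_arm", "data": {"commands": [[[32,-26,8],0,0.6],[[32,-26,8],0,0.6],[[32,-26,8],0,0.6],[[32,-26,8],0,0.6],[[32,-26,8],0,0.6],[[32,-26,8],0,0.6],[[32,-26,8],0,0.6],[[32,-26,8],0,0.6],[[32,-26,8],0,0.6],[[32,-26,8],0,0.6],[[0,0,0],0.167,0.6],[[0,0,0],0.167,0.6],[[0,0,0],0.167,0.6],[[0,0,0],0.167,0.6],[[0,0,0],0.167,0.6],[[0,0,0],0.167,0.6],[[0,0,0],0.167,0.6],[[0,0,0],0,0.6]], "force": 40}}

```text
clock: 2.35
eef_pos: [447.7, -181.8, 317.4]
tcp_rot: [3.14, 0.008, -0.768]
contact_force: [0.3, 0.4, 0.1]
opening: 0.6
```

```bash
cat >> h.py <<'E'
from scipy.spatial.transform import Rotation as Ro
def go(x,y,z,yaw):
    s=sense();R=Ro.from_euler("xyz",s["tcp_rot"]).as_matrix();y0=np.arctan2(R[1,0],R[0,0])
    print("t",round(s["clock"],2),"pos",np.round(s["eef_pos"],1),"yaw",y0.round(3),"open",s["opening"],"F",np.round(s["contact_force"],1))
    print("shift",(R.T@(np.array([x,y,z])-s["eef_pos"])).round(1),"turn",round(-((yaw-y0+np.pi)%(2*np.pi)-np.pi),3))
def overlay(name,f,m,x,y,yaw,hand):
    P=[(-5,-35),(-5,35),(5,35),(5,-35),(41,35),(41,-35)];c,s=np.cos(yaw),np.sin(yaw);ch=35 if hand=="L" else -35
    for X,Y,Z in [(*p,45) for p in P[:4]]+[(41,ch,45),(41,35,6),(41,-35,6)]:
        u,v=proj(m,[x+c*X-s*Y,y+s*X+c*Y,Z]);cv2.circle(f,(int(round(u)),int(round(v))),2,(0,255,0),-1)
    cv2.imwrite(name,f)
E
python3 - <<'E'
from h import *
go(446.7,-195.9,185,-.733)
m=camera_model("wrist");f=grab_frame("wrist").copy();cv2.imwrite("pics/w1raw.png",f)
json.dump({k:np.array(v).tolist() for k,v in m.items()},open("wrist.json","w"))
overlay("pics/w1.png",f,m,446.7,-195.9,.838,"L")
E
```

```text
t 2.35 pos [ 447.7 -181.8  317.4] yaw -0.768 open 0.6001929504574828 F [0.3 0.4 0.1]
shift [ 10.2  10.6 132.4] turn -0.035
```

View pics/w1.png

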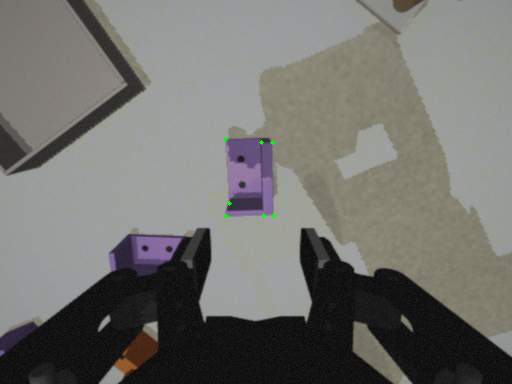

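>>> {"op": "step_arm", "data": {"commands": [[[0,0,0],-0.035,0.6],[[4,5,15],0,0.6],[[5,6,20],0,0.6],[[0,0,25],0,0.6],[[0,0,20],0,0.6],[[0,0,0],0,0.6]]}}

```text
clock: 3.15
eef_pos: [445.6, -197.1, 231.6]
tcp_rot: [3.14, 0.01, -0.717]
contact_force: [-0.2, 0.3, -0.4]
opening: 0.601
```

```bash
python3 -c "
from h import *
go(446.7,-195.9,185,-.733)"
```

```text
t 3.15 pos [ 445.6 -197.1  231.6] yaw -0.717 open 0.6010379708607881 F [-0.2  0.3 -0.4]
shift [ 0.5 -1.7 46.6] turn 0.016
```

>>> {"op": "step_arm", "data": {"commands": [[[0,-2,16],0.016,0.6],[[0,0,15],0,0.6],[[0,0,10],0,0.6],[[0,0,5],0,0.6],[[0,0,0],0,0.3],[[0,0,0],0,0],[[0,0,0],0,0],[[0,0,0],0,0],[[0,0,0],0,0],[[0,0,0],0,0]], "force": 40}}

```text
clock: 4.4
eef_pos: [447.4, -195.8, 184.0]
tcp_rot: [3.141, 0.007, -0.733]
contact_force: [-0.7, 0.3, 0.0]
opening: 0.111
```

```bash
python3 -c "
from h import *
go(678.6+.0-18*np.cos(.838)+0,-109.6-18*np.sin(.838),300,-.733)"
```

```text
t 4.4 pos [ 447.4 -195.8  184. ] yaw -0.733 open 0.11109277132403997 F [-0.7  0.3  0. ]
shift [ 113.4 -200.6 -117. ] turn 0.0
```

>>> {"op": "step_arm", "data": {"commands": [[[0,0,-12],0,0],[[0,0,-24],0,0],[[0,0,-30],0,0],[[0,0,-30],0,0],[[0,0,-20],0,0],[[11,-20,0],0,0],[[17,-30,0],0,0],[[17,-30,0],0,0],[[17,-30,0],0,0],[[17,-30,0],0,0],[[17,-30,0],0,0],[[12,-20,0],0,0],[[6,-10,0],0,0],[[0,0,0],0,0]]}}

```text
clock: 6.15
eef_pos: [678.7, -115.9, 301.4]
tcp_rot: [3.141, 0.008, -0.732]
contact_force: [0.7, -0.5, -0.0]
opening: 0.114
```

```bash
python3 -c "
from h import *
go(666.6,-123,190,-.733)"
```

```text
t 6.15 pos [ 678.7 -115.9  301.4] yaw -0.732 open 0.11402011805741236 F [ 0.7 -0.5 -0. ]
shift [ -3.4  13.3 111.5] turn 0.001
```

>>> {"op": "step_arm", "data": {"commands": [[[-3,13,10],0,0],[[0,0,25],0,0],[[0,0,25],0,0],[[0,0,20],0,0],[[0,0,10],0,0],[[0,0,0],0,0]]}}

```text
clock: 6.9
eef_pos: [660.2, -126.7, 206.9]
tcp_rot: [3.138, 0.012, -0.735]
contact_force: [0.3, 0.7, -0.2]
opening: 0.113
```

```bash
python3 -c "
from h import *
go(666.6,-123,188.5,-.733)
f=grab_frame('scene');g=grab_frame('side')
cv2.imwrite('pics/p1.png',np.hstack([cv2.resize(f[190:340,120:320],(400,300)),cv2.resize(g[80:200,150:310],(400,300))]))"
```

```text
t 6.9 pos [ 660.2 -126.7  206.9] yaw -0.735 open 0.1129119757942779 F [ 0.3  0.7 -0.2]
shift [ 2.5 -7.1 18.3] turn -0.002
```

View pics/p1.png

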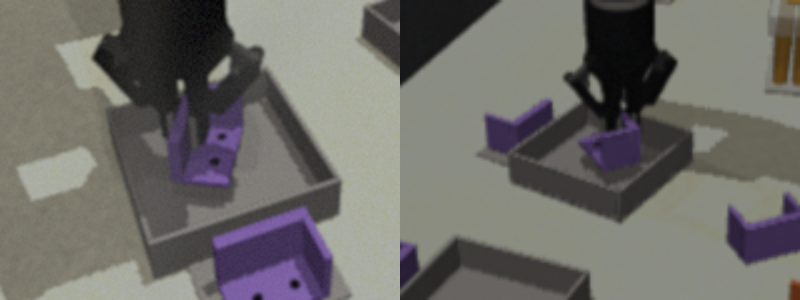

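The left bracket hangs inside the left bin, near its centre in both views (crop 205,155 and 615,140). Next I lower it and let go.

>>> {"op": "step_arm", "data": {"commands": [[[1,-4,8],0,0],[[1,-3,6],0,0],[[0,0,3],0,0],[[0,0,1],0,0],[[0,0,0],0,0]]}}

```text
clock: 7.62
eef_pos: [668.3, -122.1, 190.5]
tcp_rot: [3.14, 0.007, -0.735]
contact_force: [0.8, -0.4, -1.0]
opening: 0.113
```

```bash
python3 -c "
from h import *
go(666.6,-123,188.5,-.733)"
```

```text
t 7.62 pos [ 668.3 -122.1  190.5] yaw -0.735 open 0.11316695880388068 F [ 0.8 -0.4 -1. ]
shift [-0.7  1.8  2. ] turn -0.002
```

>>> {"op": "step_arm", "data": {"commands": [[[0,0,2],0,0],[[0,0,0],0,0],[[0,0,0],0,0.2],[[0,0,0],0,0.4],[[0,0,0],0,0.5],[[0,0,0],0,0.5],[[0,0,-10],0,0.5],[[0,0,-25],0,0.5],[[0,0,-35],0,0.5],[[0,0,-35],0,0.5],[[0,0,-20],0,0.5],[[0,0,0],0,0.6]]}}

```text
clock: 9.12
eef_pos: [669.4, -122.8, 321.1]
tcp_rot: [-3.141, 0.005, -0.735]
contact_force: [0.2, 0.5, 0.4]
opening: 0.6
```

```bash
python3 -c "
from h import *
go(478.5,177.6,310,-.332)"
```

```text
t 9.12 pos [ 669.4 -122.8  321.1] yaw -0.735 open 0.6001116687774566 F [0.2 0.5 0.4]
shift [-343.   -94.9   12.8] turn -0.403
```

>>> {"op": "step_arm", "data": {"commands": [[[-25,-7,0],0,0.6],[[-40,-11,0],0,0.6],[[-40,-11,0],0,0.6],[[-40,-11,0],0,0.6],[[-40,-11,0],0,0.6],[[-40,-11,0],0,0.6],[[-40,-11,0],0,0.6],[[-40,-11,0],0,0.6],[[-25,-7,0],0,0.6],[[-13,-4,0],0,0.6],[[0,0,0],-0.15,0.6],[[0,0,0],-0.15,0.6],[[0,0,0],-0.1,0.6],[[0,0,0],0,0.6]]}}

```text
clock: 10.88
eef_pos: [469.5, 184.9, 313.8]
tcp_rot: [3.138, 0.013, -0.325]
contact_force: [-0.6, 0.4, -0.1]
opening: 0.601
```

```bash
python3 - <<'E'
from h import *
go(478.5,177.6,185,-.332)
m=camera_model("wrist");f=grab_frame("wrist").copy()
overlay("pics/w2.png",f,m,478.5,177.6,1.239,"R")
E
```

```text
t 10.88 pos [469.5 184.9 313.8] yaw -0.325 open 0.6012016807602417 F [-0.6  0.4 -0.1]
shift [ 12.5   3.5 128.7] turn 0.007
```

View pics/w2.png

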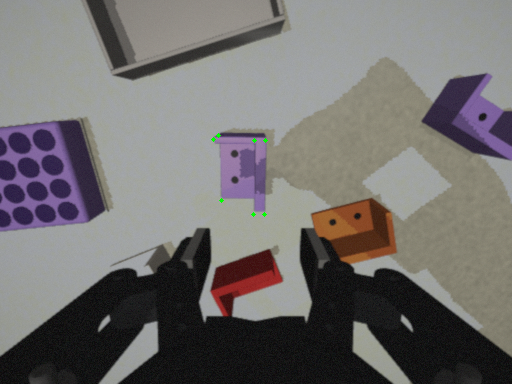

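>>> {"op": "step_arm", "data": {"commands": [[[6,2,15],0.007,0.6],[[6,2,20],0,0.6],[[0,0,25],0,0.6],[[0,0,20],0,0.6],[[0,0,0],0,0.6]]}}

```text
clock: 11.55
eef_pos: [479.6, 175.2, 227.7]
tcp_rot: [3.136, 0.014, -0.344]
contact_force: [0.4, -0.5, 0.3]
opening: 0.598
```

```bash
python3 -c "
from h import *
go(478.5,177.6,185,-.332)"
```

```text
t 11.55 pos [479.6 175.2 227.7] yaw -0.344 open 0.5981563108184471 F [ 0.4 -0.5  0.3]
shift [-1.2 -2.1 42.7] turn -0.012
```

>>> {"op": "step_arm", "data": {"commands": [[[-1,-2,14],-0.012,0.6],[[0,0,14],0,0.6],[[0,0,9],0,0.6],[[0,0,5],0,0.6],[[0,0,0],0,0.3],[[0,0,0],0,0],[[0,0,0],0,0],[[0,0,0],0,0],[[0,0,0],0,0],[[0,0,0],0,0]], "force": 40}}

```text
clock: 12.8
eef_pos: [479.7, 177.7, 184.5]
tcp_rot: [3.138, 0.011, -0.332]
contact_force: [0.4, 0.0, -0.5]
opening: 0.11
```

```bash
python3 -c "
from h import *
go(670.5-18*np.cos(1.239),188.5-18*np.sin(1.239),300,-.332)"
```

```text
t 12.8 pos [479.7 177.7 184.5] yaw -0.332 open 0.11030041900159737 F [ 0.4  0.  -0.5]
shift [ 175.6  -54.1 -117.7] turn -0.0
```

>>> {"op": "step_arm", "data": {"commands": [[[0,0,-12],0,0],[[0,0,-24],0,0],[[0,0,-30],0,0],[[0,0,-30],0,0],[[0,0,-20],0,0],[[15,-5,0],0,0],[[30,-9,0],0,0],[[30,-9,0],0,0],[[30,-9,0],0,0],[[30,-9,0],0,0],[[24,-8,0],0,0],[[12,-4,0],0,0],[[5,-1,0],0,0],[[0,0,0],0,0]]}}

```text
clock: 14.55
eef_pos: [673.5, 169.6, 300.0]
tcp_rot: [3.137, 0.013, -0.332]
contact_force: [-0.4, 0.7, -0.9]
opening: 0.112
```

```bash
python3 -c "
from h import *
go(664.6,171.5,189,-.332)"
```

```text
t 14.55 pos [673.5 169.6 300. ] yaw -0.332 open 0.11203085802875729 F [-0.4  0.7 -0.9]
shift [ -7.5   0.6 111.1] turn -0.0
```

>>> {"op": "step_arm", "data": {"commands": [[[-6,0,10],0,0],[[0,0,25],0,0],[[0,0,25],0,0],[[0,0,20],0,0],[[0,0,10],0,0],[[0,0,5],0,0],[[0,0,0],0,0]]}}

```text
clock: 15.42
eef_pos: [661.9, 172.7, 201.5]
tcp_rot: [3.136, 0.015, -0.331]
contact_force: [0.5, 0.4, -1.1]
opening: 0.114
```

```bash
python3 -c "
from h import *
go(664.6,171.5,189,-.332)
f=grab_frame('scene');g=grab_frame('side')
cv2.imwrite('pics/p2.png',np.hstack([cv2.resize(f[140:290,250:450],(400,300)),cv2.resize(g[140:260,110:270],(400,300))]))"
```

```text
t 15.43 pos [661.9 172.7 201.5] yaw -0.331 open 0.11408684686168245 F [ 0.5  0.4 -1.1]
shift [ 3.1  0.2 12.4] turn 0.001
```

View pics/p2.png

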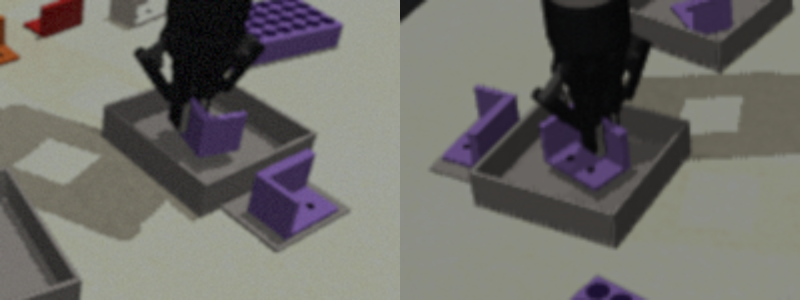

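The right bracket hangs inside the right bin, clear of its walls (crop 215,130 and 590,155). I lower it, release it and lift away.

>>> {"op": "step_arm", "data": {"commands": [[[2,0,6],0,0],[[1,0,4],0,0],[[0,0,2],0,0],[[0,0,0],0,0],[[0,0,0],0,0]]}}

```text
clock: 16.15
eef_pos: [665.8, 171.7, 190.6]
tcp_rot: [3.138, 0.012, -0.331]
contact_force: [-0.8, 0.4, -0.5]
opening: 0.108
```

```bash
python3 -c "
from h import *
go(664.6,171.5,188.5,-.332)"
```

```text
t 16.15 pos [665.8 171.7 190.6] yaw -0.331 open 0.10833947789785997 F [-0.8  0.4 -0.5]
shift [-1.   0.5  2.1] turn 0.001
```

>>> {"op": "step_arm", "data": {"commands": [[[0,0,2],0,0],[[0,0,0],0,0],[[0,0,0],0,0.2],[[0,0,0],0,0.4],[[0,0,0],0,0.5],[[0,0,0],0,0.5],[[0,0,-10],0,0.5],[[0,0,-25],0,0.5],[[0,0,-35],0,0.5],[[0,0,-35],0,0.5],[[0,0,-30],0,0.5],[[-30,0,-10],0,0.5],[[-40,0,0],0,0.5],[[-40,0,0],0,0.5],[[-40,0,0],0,0.5],[[-20,0,0],0,0.5],[[0,0,0],0,0.5],[[0,0,0],0,0.5]]}}

```text
clock: 18.4
eef_pos: [504.5, 228.1, 348.8]
tcp_rot: [-3.138, 0.003, -0.332]
contact_force: [-0.4, 0.9, -0.3]
opening: 0.503
```

```bash
python3 -c "
from h import *
print(sense()['clock'])
f=grab_frame('scene');g=grab_frame('side')
z=lambda a:cv2.resize(a,(400,300))
cv2.imwrite('pics/p3.png',np.vstack([np.hstack([z(f[190:340,120:320]),z(f[140:290,250:450])]),np.hstack([z(g[80:200,150:310]),z(g[140:260,110:270])])]))"
```

```text
18.4
```

View pics/p3.png

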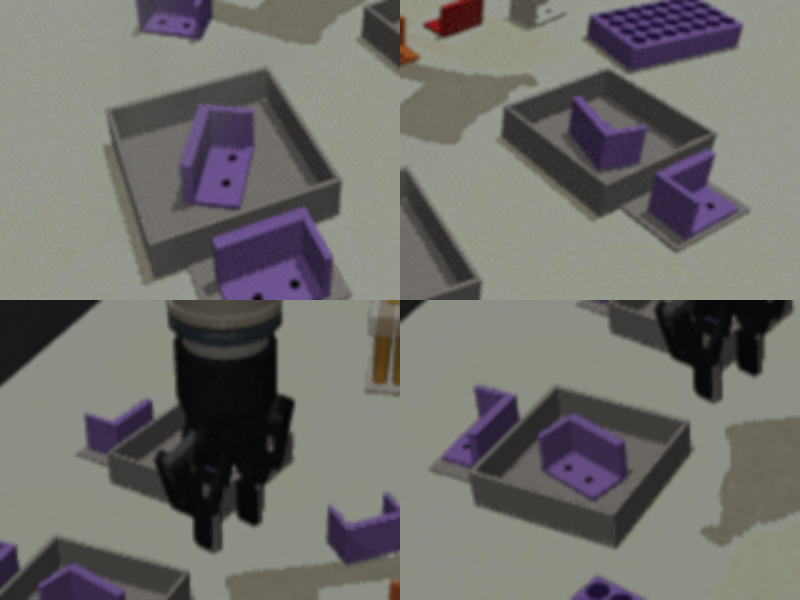

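Both brackets stand upright on the bin floors, clear of the walls: left at crop (218,155), right at (608,130) and (585,455). The gripper is clear of everything.

```bash
python3 -c "
from rig import sign_off
print(sign_off())"
```

```text
the job is handed in; nothing more can be done
None
```

Both loose brackets are in their bins, and I handed the job in at about 18.5 s of the 51 s allowed. The left-hand bracket is in the nearer bin as the scene camera sees it (y ≈ -110), whose sample has its cheek at +y. The right-hand bracket is in the bin at y ≈ +188, whose sample has its cheek at -y. I left the two-cheek purple bracket and the orange, red and white ones where they were.

- **Right bracket:** the last pictures from both fixed cameras show it standing on its foot on the bin floor, clear of the walls, with the gripper away.
- **Left bracket:** the last scene picture shows the same. In the last side picture the arm hid it, so its final state rests on one view.
- **Forces:** the wrist readings I took stayed around 1 N. I saw no check fail or disagree.

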